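# Chopping board into the narrowest slot that takes it

### The arm

A 7-joint arm with a two-finger parallel gripper is mounted at the origin on the work surface. World frame = base frame: x ahead of the robot, y to its left, z up, the work surface at z = 0. Lengths are in mm, angles in rad, forces in N, time in s.
With the tool pointing down it reaches from about 400 to 875 mm from the base axis. Payload 4.4 kg.
Tool frame: the origin (TCP) lies between the finger pads; the fingertips stand ctrl.finger_overhang ahead of it and the grasp point (between the pads) lies 11 mm behind it (ctrl.finger_overhang is the distance from the TCP to the fingertips, in mm); z points along the fingers, y is the direction in which the jaws open and shut (so a half turn about z gives the same grasp; the last joint's range is limited). The gripper opens to 85 mm and grips with 20 to 120 N. Pads are 22 mm wide; open, the fingers measure 114 mm over their backs; the gripper's body (76 mm by 85 mm) begins 54 mm behind the grasp point. The pads swing forward as they close: fully open they stand 13 mm farther back than shut.
Start: joints at [1.184, 0.628, 0.038, 1.517, -0.027, 0.996, -0.02], TCP at [204.99, -616.844, 217.013] pointing down, gripper open.
Joint ranges: [-3.06, 3.06], [-0.37, 2.12], [-1.25, 1.32], [0.18, 2.47], [-1.1, 4.24], [0.23, 1.98], [-2.94, 2.94]. Speed limits (rad/s): [2.57, 2.57, 3.14, 3.14, 3.14, 3.14, 3.14].

### API

Orientations are given as [roll, pitch, yaw] about the fixed x, y, z axes, in that order (R = Rz(yaw) Ry(pitch) Rx(roll)).
In Python, from cell import ctrl gives the robot as it stands. The module is installed in compiled form; this text tells all that it offers.
- The arm moves only by the tool step_arm, never from a script. Its argument "deltas" is a list that holds one entry, the list of rows, each a list of 7 numbers: the opening, from 0 (shut) to 1 (fully open), then the shift along the world's x, y, z in mm, then the turn, a rotation vector about the world's x, y, z in rad. In form: [[[grip, tx, ty, tz, rx, ry, rz], ...]]. A call has 1 to 10 rows; each row shifts and turns the commanded pose from where the row before left it; what a row does not reach is not made up. A row lasts 1/12 s, in which the tool goes at most 41.7 mm and 7.16 degrees, less where a joint would pass 70% of its speed; a pose out of reach is approached as far as the arm can. A call is refused whole if a number of a shift passes 41.7 or a number of a turn 0.125, either way. A call with a gripper value outside its range is refused whole. The fingers move at their own pace and stop on an object; the grip force is fixed at half the most. Time passes only in rows, so rows that do not move let the fingers close. It gives the time, the measured TCP pose, the force and the opening at its end, in the units of the state.
- ctrl.read_state(): the state, without advancing time (a new reading comes with each control period).
- ctrl.get_image(name): name is "scene" or "top" or "wrist"; returns (picture, depth): 384x512x3 uint8, red, green, blue; 384x512 float32, mm along the optical axis (not along the pixel's ray), 0 where there is no reading.
- ctrl.camera_info(name): a dict with "intrinsics" (3x3 intrinsics, pixels), "rvec" (rotation vector, rad) and "tvec" (3), from world to camera coordinates, as OpenCV has them. Camera axes: x right, y down, z forward; pixel columns grow to the right and rows downward; lengths in mm; the calibration is good to about 2 mm. A picture is of the moment at which its call begins: read the wrist's pose just before it. camera_info takes no time and is no camera call; for the wrist camera it gives the pose at the moment of the call.
- ctrl.finish_job(): hands the job in, once; it reports no verdict.
The state is a dict: "clock": time; "qpos": joint angles; "qd": joint speeds; "tau": joint torques, N m; "eef_pos": TCP position; "tool_rot": TCP orientation; "force": force on the tool from outside, world axes, zero at the start; "torque": the same for the moment, N m; "width": finger opening in mm.
Only numpy, scipy, OpenCV 4.12 (cv2) and the standard library are available. Lean on these libraries where they do the work, as an engineer would, in place of code of your own. Each camera call takes 0.05 s, during which the arm holds its last target.

### The job

The chopping board in the drainer's end gap nearest the slotted block is dry: take it by its handle and put it away in the block, in the narrowest slot that accepts it, so that it is held upright and cannot loll to one side. Feel for that slot along the block without forcing the board, lower it fully home about the middle of the slot before you let go, and leave it standing there. Leave the other two boards and the things round about where they are.

Things in the scene. Friction and masses are not known exactly. Their poses are not given: they have to be found in the camera images.
- block: slotted beech block that stores boards, 110 mm deep (x), 160 long (y), 60 high; fixed. Five slots run through it along x, open above and at both ends, floor 15 mm above the table, every 28 mm along y; from the +y end to the -y end each is about 4 mm wider than the last. Exact widths unknown; square lips; the wood bruises if pressed harder than 35 N. Origin: centre of the underside
- slot_a (a point): middle of the narrowest slot's mouth, at the +y end, level with the lips (60 mm above the table, 45 mm above the slot floor). The narrowest slot that takes a board leaves it about 1.5 mm of play and holds it in its middle, within 3 degrees of upright; in a wider one it topples against a lip, 2.7 mm or more off the middle. A slot too narrow lets the foot sink in 5 mm at most
- slot_b (a point): middle of the mouth of the second narrowest slot, level with the lips
- slot_c (a point): middle of the mouth of the middle slot, level with the lips
- slot_d (a point): middle of the mouth of the second widest slot, level with the lips
- slot_e (a point): middle of the mouth of the widest slot, level with the lips
- drainer: low steel wire drainer 156 mm (x) by 186 mm (y), fixed; six hoops 92 mm high and 84 mm wide stand 26 mm apart along y and make five gaps, 21 mm clear; boards stand in the first, third and fifth, 52 mm apart, each leaning 4 to 8 degrees towards -y, feet 18 mm above the table. Origin: centre of the underside, on the table
- pocket (a point): floor of the drainer's end gap on its -y side, the one nearest the slotted block, 18 mm above the table: the board whose foot is here is the one to put away
- board_p: one of three beech paddle boards, alike but for thickness (all different, 7 to 18 mm, not known which; even all over), 0.07 to 0.25 kg, leaning on a hoop of the drainer. Blade 120 mm wide (x), 105 mm high; foot half-round, so it never stands unaided; handle 34 mm wide rises mid-top to 175 mm above the foot, with a hanging hole 158 mm up. Origin: centre of the foot; z along the handle, y across the thickness
- board_q: one of three beech paddle boards, alike but for thickness (all different, 7 to 18 mm, not known which; even all over), 0.07 to 0.25 kg, leaning on a hoop of the drainer. Blade 120 mm wide (x), 105 mm high; foot half-round, so it never stands unaided; handle 34 mm wide rises mid-top to 175 mm above the foot, with a hanging hole 158 mm up. Origin: centre of the foot; z along the handle, y across the thickness
- board_r: one of three beech paddle boards, alike but for thickness (all different, 7 to 18 mm, not known which; even all over), 0.07 to 0.25 kg, leaning on a hoop of the drainer. Blade 120 mm wide (x), 105 mm high; foot half-round, so it never stands unaided; handle 34 mm wide rises mid-top to 175 mm above the foot, with a hanging hole 158 mm up. Origin: centre of the foot; z along the handle, y across the thickness
- board_p_mid (a point): point in the middle of board_p's thickness and width, 45 mm above its foot: level with the block's lips when the board is home
- board_q_mid (a point): point in the middle of board_q's thickness and width, 45 mm above its foot: level with the block's lips when the board is home
- board_r_mid (a point): point in the middle of board_r's thickness and width, 45 mm above its foot: level with the block's lips when the board is home
- jar: glass spice jar with a steel screw lid, 50 mm across, 94 mm high, standing on the blue turntable. Bystander. Origin: centre of its underside
- pin: short beech rolling pin, 42 mm thick, 290 mm long with its handles, lying along its y on the table beyond the work. Bystander. Origin: underside of its middle
- saucers: three stacked melamine saucers, 140 mm across, 29 mm high together. Bystander. Origin: centre of the underside
Mind the look-alikes: they are no part of the job. What is shaped like the board_r but red is not meant. Leave any purple look-alike of the board_p alone.

How it is judged (in metres and radians):
On the way, in this order (a step that is already met when the one before it is completed fails the run):
1. the board from the end gap is lifted clear of the drainer (((height (world z) of board_p above 0.08 m and distance of each of board_q, board_r from where it was at the start of the episode below 0.02 m and horizontal distance between each of board_q, board_r and pocket above 0.03 m) or (height (world z) of board_q above 0.08 m and distance of each of board_p, board_r from where it was at the start of the episode below 0.02 m and horizontal distance between each of board_p, board_r and pocket above 0.03 m) or (height (world z) of board_r above 0.08 m and distance of each of board_p, board_q from where it was at the start of the episode below 0.02 m and horizontal distance between each of board_p, board_q and pocket above 0.03 m))), for 0.1 s.
2. the board is lowered fully home in a slot, still held (((z of board_p in the frame of block between 0.0125 and 0.0175 m and y of board_p in the frame of block between -0.07 and 0.07 m and x of board_p in the frame of block between -0.03 and 0.03 m and angle between the y axis of board_p and the y axis of block, either way round below 0.09 rad and contact force between board_p and the fingers above 0.3 N) or (z of board_q in the frame of block between 0.0125 and 0.0175 m and y of board_q in the frame of block between -0.07 and 0.07 m and x of board_q in the frame of block between -0.03 and 0.03 m and angle between the y axis of board_q and the y axis of block, either way round below 0.09 rad and contact force between board_q and the fingers above 0.3 N) or (z of board_r in the frame of block between 0.0125 and 0.0175 m and y of board_r in the frame of block between -0.07 and 0.07 m and x of board_r in the frame of block between -0.03 and 0.03 m and angle between the y axis of board_r and the y axis of block, either way round below 0.09 rad and contact force between board_r and the fingers above 0.3 N))), for 0.1 s.
At the end, for the whole second after the job is handed in: The end-gap board rests, released, in the narrowest slot taking it: foot on the floor (2.5 mm), upright (4.5 degrees), square (5 degrees), at lip height within 1.7 mm of the slot's middle plane, within 30 mm of the block's middle; other boards within 20 mm of their start (((z of board_p in the frame of block between 0.0125 and 0.0175 m and y of board_p in the frame of block between -0.07 and 0.07 m and x of board_p in the frame of block between -0.03 and 0.03 m and angle between the y axis of board_p and the y axis of block, either way round below 0.09 rad and distance of each of board_q, board_r from where it was at the start of the episode below 0.02 m and horizontal distance between each of board_q, board_r and pocket above 0.03 m and (y of board_p_mid in the frame of slot_a between -0.0017 and 0.0017 m or y of board_p_mid in the frame of slot_b between -0.0017 and 0.0017 m or y of board_p_mid in the frame of slot_c between -0.0017 and 0.0017 m or y of board_p_mid in the frame of slot_d between -0.0017 and 0.0017 m or y of board_p_mid in the frame of slot_e between -0.0017 and 0.0017 m) and angle between board_p's own z axis and vertical below 0.08 rad and linear speed of board_p below 0.02 m/s) or (z of board_q in the frame of block between 0.0125 and 0.0175 m and y of board_q in the frame of block between -0.07 and 0.07 m and x of board_q in the frame of block between -0.03 and 0.03 m and angle between the y axis of board_q and the y axis of block, either way round below 0.09 rad and distance of each of board_p, board_r from where it was at the start of the episode below 0.02 m and horizontal distance between each of board_p, board_r and pocket above 0.03 m and (y of board_q_mid in the frame of slot_a between -0.0017 and 0.0017 m or y of board_q_mid in the frame of slot_b between -0.0017 and 0.0017 m or y of board_q_mid in the frame of slot_c between -0.0017 and 0.0017 m or y of board_q_mid in the frame of slot_d between -0.0017 and 0.0017 m or y of board_q_mid in the frame of slot_e between -0.0017 and 0.0017 m) and angle between board_q's own z axis and vertical below 0.08 rad and linear speed of board_q below 0.02 m/s) or (z of board_r in the frame of block between 0.0125 and 0.0175 m and y of board_r in the frame of block between -0.07 and 0.07 m and x of board_r in the frame of block between -0.03 and 0.03 m and angle between the y axis of board_r and the y axis of block, either way round below 0.09 rad and distance of each of board_p, board_q from where it was at the start of the episode below 0.02 m and horizontal distance between each of board_p, board_q and pocket above 0.03 m and (y of board_r_mid in the frame of slot_a between -0.0017 and 0.0017 m or y of board_r_mid in the frame of slot_b between -0.0017 and 0.0017 m or y of board_r_mid in the frame of slot_c between -0.0017 and 0.0017 m or y of board_r_mid in the frame of slot_d between -0.0017 and 0.0017 m or y of board_r_mid in the frame of slot_e between -0.0017 and 0.0017 m) and angle between board_r's own z axis and vertical below 0.08 rad and linear speed of board_r below 0.02 m/s))); the robot touches nothing.
It fails at once if something is pressed against the slotted block harder than 35 N (contact force between block and anything else above 35 N).
It fails at once if a second chopping board is shifted more than 20 mm (distance of each of board_p, board_q from where it was at the start of the episode above 0.02 m or distance of each of board_p, board_r from where it was at the start of the episode above 0.02 m or distance of each of board_q, board_r from where it was at the start of the episode above 0.02 m).
It fails at once if the jar, rolling pin or saucers are shifted more than 30 mm (distance of any of jar, pin, saucers from where it was at the start of the episode above 0.03 m).
It also fails if it takes over 48 s, if anything falls off the work surface, if the arm or the gripper's body presses on something with over 40 N, if the wrist force passes 120 N, or if a joint passes its speed limit or range.

## Working session

There is one attempt and no reset: what is moved stays moved. The work goes in short steps, Python scripts to look and compute and a tool call to move; the robot and the scene stay as the last step left them, time stands still between calls to the robot, and variables do not carry over. Pictures are saved under pics/ and viewed, and the job is handed in when it is done.

Besides the shell and the picture viewer there is one more tool, called after "Emit:" by a JSON object that holds its "api" and its "payload", one argument or row to a line. step_arm: Moves the arm, as the interface text tells. Its arguments: {"type":"object","properties":{"deltas":{"type":"array"}},"required":["deltas"]}

```bash
mkdir -p pics; cat > h.py <<'E'
import numpy as np, cv2
from cell import ctrl
def cam(n):
    i=ctrl.camera_info(n); K=np.array(i['intrinsics'],float); R=cv2.Rodrigues(np.array(i['rvec'],float))[0]; t=np.array(i['tvec'],float).ravel()
    return K,R,t
def cloud(n,d,c=None):
    K,R,t=c or cam(n); v,u=np.mgrid[:d.shape[0],:d.shape[1]]
    p=np.stack([(u-K[0,2])/K[0,0]*d,(v-K[1,2])/K[1,1]*d,d],-1)
    P=(p-t)@R; P[d<=0]=np.nan; return P
def proj(P,c):
    K,R,t=c; q=(R@np.atleast_2d(P).T).T+t; q=q@K.T; return q[:,:2]/q[:,2:]
def snap(n,f):
    c=cam(n); im,d=ctrl.get_image(n); cv2.imwrite('pics/%s.png'%f,im[:,:,::-1]); np.savez('%s.npz'%f,im=im,d=d,K=c[0],R=c[1],t=c[2]); return im,d,c
def load(f):
    z=np.load(f+'.npz'); return z['im'],z['d'],(z['K'],z['R'],z['t'])
E
python3 - <<'E'
from h import *
for n in('scene','top'): snap(n,n+'0')
s=ctrl.read_state(); print({k:np.round(v,3) for k,v in s.items()},ctrl.finger_overhang)
for n in('scene','top','wrist'):
    K,R,t=cam(n);print(n,-R.T@t,R[2],K[0,0])
E
```

```text
{'clock': np.float64(0.1), 'qpos': array([ 1.184,  0.629,  0.038,  1.518, -0.027,  0.996, -0.02 ]), 'qd': array([-0.   , -0.002,  0.002, -0.002, -0.001,  0.001,  0.002]), 'tau': array([ 3.0000e-03, -5.6454e+01,  1.2310e+00, -1.9398e+01,  1.1000e-02,
        5.0000e-03,  0.0000e+00]), 'eef_pos': array([ 204.804, -616.28 ,  216.186]), 'tool_rot': array([-3.14 ,  0.   ,  0.321]), 'force': array([-0.751, -0.461,  0.06 ]), 'torque': array([-0.041, -0.049, -0.004]), 'width': np.float64(85.588)} 8.0
scene [1355.25977519   10.69770514  624.02488083] [-0.8336837  -0.04126371 -0.55069846] 364.608184242374
top [ 411.18271081  -42.88522679 1460.63573436] [ 0.0737283   0.02602607 -0.9969387 ] 365.8946378301141
wrist [ 281.02355827 -590.3981059   373.40979271] [-0.29947084 -0.09652537 -0.94921024] 293.2533643012796
```

View pics/scene0.png

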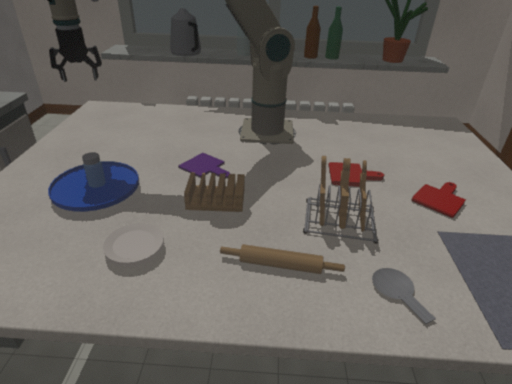

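View pics/top0.png

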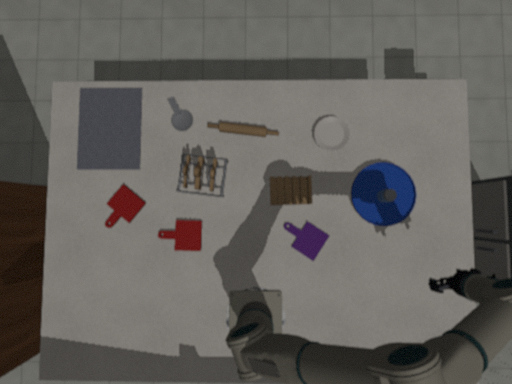

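```bash
python3 - <<'E'
from h import *
a=load('scene0')[0][140:250,170:400]; b=load('top0')[0][135:215,165:325]
A=cv2.resize(a,(800,383),interpolation=cv2.INTER_CUBIC); cv2.imwrite('pics/c1.png',A[:,:,::-1])
B=cv2.resize(b,(800,400),interpolation=cv2.INTER_CUBIC); cv2.imwrite('pics/c2.png',B[:,:,::-1])
im,d,c=load('top0'); P=cloud('top',d,c)
def reg(x0,x1,y0,y1,zmin):
    q=P[y0:y1,x0:x1].reshape(-1,3); q=q[q[:,2]>zmin]; return q
q=reg(262,320,168,212,50)
q=q[(q[:,2]<70)]; print('block top',len(q),q.min(0),q.max(0),np.median(q[:,2]))
r=cv2.minAreaRect(q[:,:2].astype(np.float32)); print(r)
q=reg(165,240,135,205,175); print('handles',len(q))
for p in q: print(np.round(p))
im,d,c=load('scene0'); P=cloud('scene',d,c); q=P[150:235,300:380].reshape(-1,3); q=q[q[:,2]>150]; print('scene',len(q))
print(np.round(q[np.argsort(q[:,1])][::3]).tolist())
q=P[170:215,180:250].reshape(-1,3); q=q[q[:,2]>50];print(q.min(0),q.max(0)); print(cv2.minAreaRect(q[:,:2].astype(np.float32)))
E
```

```text
block top 701 [ 438.06811313 -218.71447899   50.17478584] [550.19030035 -58.07649912  69.40769142] 59.40597587969947
((494.7181396484375, -136.82347106933594), (109.65729522705078, 160.2270050048828), 1.9056490659713745)
handles 109
[572. 247. 184.]
[573. 244. 181.]
[573. 241. 177.]
[568. 246. 187.]
[568. 242. 188.]
[569. 208. 182.]
[569. 204. 182.]
[569. 200. 186.]
[569. 197. 182.]
[570. 195. 176.]
[565. 249. 189.]
[564. 245. 192.]
[565. 242. 190.]
[565. 210. 188.]
[565. 208. 184.]
[565. 204. 184.]
[564. 199. 191.]
[565. 196. 187.]
[566. 195. 178.]
[562. 250. 184.]
[561. 245. 190.]
[561. 242. 188.]
[561. 209. 192.]
[561. 207. 188.]
[561. 203. 191.]
[561. 199. 191.]
[561. 196. 187.]
[563. 195. 176.]
[562. 151. 184.]
[562. 148. 181.]
[562. 144. 182.]
[562. 140. 184.]
[557. 248. 193.]
[557. 245. 193.]
[558. 242. 187.]
[557. 209. 197.]
[557. 206. 190.]
[557. 203. 190.]
[557. 199. 193.]
[557. 196. 191.]
[558. 150. 188.]
[558. 147. 189.]
[558. 144. 186.]
[559. 141. 181.]
[554. 249. 190.]
[554. 244. 193.]
[555. 243. 184.]
[553. 209. 196.]
[553. 205. 195.]
[554. 203. 187.]
[554. 199. 190.]

[... 2992 characters left out ...]
9.0], [561.0, 245.0, 189.0], [575.0, 246.0, 161.0], [577.0, 246.0, 170.0], [547.0, 246.0, 173.0], [576.0, 246.0, 181.0], [544.0, 247.0, 174.0], [558.0, 247.0, 159.0], [569.0, 247.0, 185.0], [574.0, 247.0, 154.0], [576.0, 247.0, 164.0], [552.0, 248.0, 161.0], [559.0, 248.0, 191.0], [576.0, 248.0, 172.0], [571.0, 249.0, 187.0], [579.0, 249.0, 166.0], [568.0, 249.0, 188.0], [563.0, 250.0, 190.0], [561.0, 250.0, 192.0], [574.0, 251.0, 160.0], [577.0, 251.0, 168.0], [578.0, 252.0, 165.0], [577.0, 253.0, 159.0]]
[ 435.4436159  -216.21600956   50.03933076] [553.30119742 -54.12308673  63.94774038]
((494.2684631347656, -135.43313598632812), (116.9807357788086, 160.26730346679688), 1.2325514554977417)
```

View pics/c1.png

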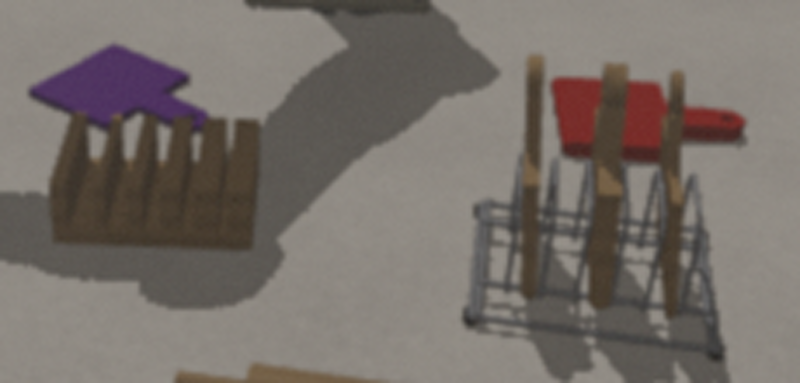

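View pics/c2.png

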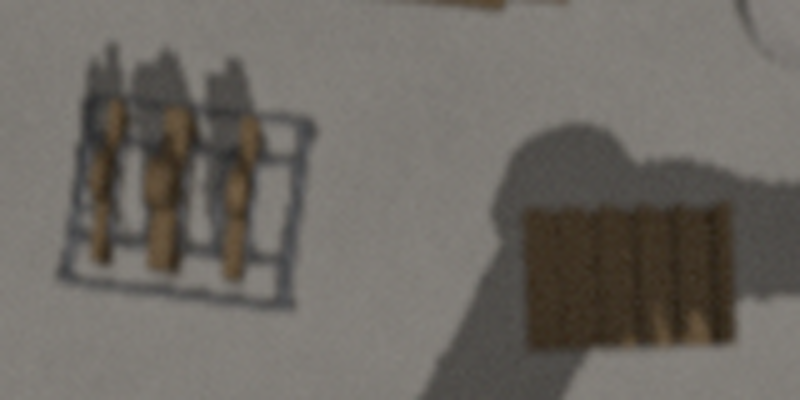

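Candidates: target is the wooden paddle nearest the block, scene (323,190) / top (212,170). The other wooden boards are at scene (345,190) and (364,195). The red look-alikes are at scene (352,173) and (440,199), and the purple one at (205,167). The target is the left wooden board in the crop, at c1 (530,170). I'll fly over the block first to look at the slots.

Emit:
{"api": "step_arm", "payload": {
  "deltas": [
    [[0.45,18,30,1,0,0,-0.018],[0.45,18,30,1,0,0,-0.018],[0.45,18,30,1,0,0,-0.018],[0.45,18,30,1,0,0,-0.018],[0.45,18,30,1,0,0,-0.018],[0.45,18,30,1,0,0,-0.018],[0.45,18,30,1,0,0,-0.018],[0.45,18,30,1,0,0,-0.018],[0.45,18,30,1,0,0,-0.018],[0.45,18,30,1,0,0,-0.018]]
  ]
}}

```text
clock: 0.93
eef_pos: [385.4, -315.1, 226.9]
tool_rot: [-3.141, 0.0, 0.14]
force: [0.3, -0.6, -0.2]
width: 38.1
```

Emit:
{"api": "step_arm", "payload": {
  "deltas": [
    [[0.45,18,30,1,0,0,-0.018],[0.45,18,30,1,0,0,-0.018],[0.45,18,30,1,0,0,-0.018],[0.45,18,30,1,0,0,-0.018],[0.45,18,30,1,0,0,-0.018],[0.45,18,30,1,0,0,-0.018],[0.45,0,0,0,0,0,0]]
  ]
}}

```text
clock: 1.52
eef_pos: [497.0, -128.6, 232.9]
tool_rot: [-3.137, -0.003, 0.043]
force: [0.9, 0.9, 0.1]
width: 38.3
```

```bash
python3 - <<'E'
from h import *
im,d,c=snap('wrist','w1'); s=ctrl.read_state(); print(s['clock'],s['eef_pos'],s['tool_rot'],s['width'],s['qpos'])
E
```

```text
1.5667 [ 494.90278939 -132.31296209  232.74155093] [-3.13969881e+00 -7.93495749e-04  4.07390679e-02] 38.3695362043874 [ 0.16469378  0.41249913  0.06072132  1.87884098 -0.03506724  0.85095661
 -1.28660673]
```

View pics/w1.png

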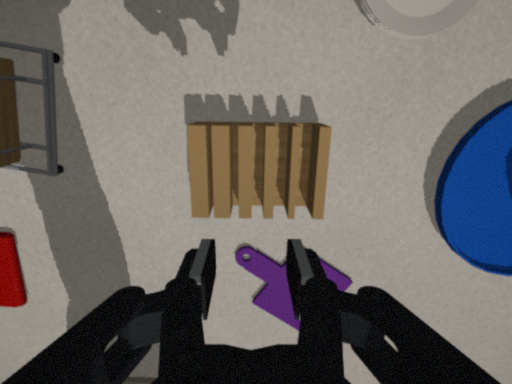

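The wrist view shows the block at (190–328, 123–218), with the narrowest slot on the left (+y). Zooming in to measure the lips.

```bash
cat >>h.py <<'E'
def onplane(u,v,z,c):
    K,R,t=c; ray=R.T@np.array([(u-K[0,2])/K[0,0],(v-K[1,2])/K[1,1],1]); o=-R.T@t; return o+ray*(z-o[2])/ray[2]
E
python3 - <<'E'
from h import *
im,d,c=load('w1')
a=im[112:228,180:340]; cv2.imwrite('pics/c3.png',cv2.resize(a,(800,580),interpolation=cv2.INTER_CUBIC)[:,:,::-1])
P=cloud('w',d,c); m=np.abs(P[...,2]-60)<4; m[:, :170]=0; m[:,350:]=0;m[:110]=0;m[240:]=0
q=P[m]; print(m.sum(),cv2.minAreaRect(q[:,:2].astype(np.float32)),q.min(0),q.max(0),np.median(q[:,2]))
for r in (130,150,170,190,200,210,214): print(r,im[r,185:335].astype(int).sum(1)//3)
E
```

```text
7406 ((492.9059753417969, -134.4368438720703), (110.5126953125, 160.51388549804688), 1.8954358100891113) [ 435.48235439 -216.06899217   56.00082962] [549.93014433 -53.07835518  63.49429154] 60.436300844397834
130 [151 127 111 106 107 106 107 107 105 107 104 109 106 108 110 106 105 106
 104 106  94  71  62  59  49  63  91 102 105 107 107 108 108 107 108 108
 106 106 108 105 107 107 106  99  83  63  58  59  64  63  63  65  72  90
 104 106 106 109 106 107 110 106 111 108 108 108 109 104 104  86  70  60
  63  65  63  60  61  59  58  53  81 102 105 106 108 110 107 106 111 109
 109 104 104  88  67  64  62  62  63  65  64  61  54  43  43  42  47  75
  99 106 107 105 106 111 106 105 104  89  70  62  59  60  60  61  60  59
  57  47  42  40  40  46  45  43  69  97 105 107 109 108 108 108 107 108
 109 111 131 150 155 152]
150 [152 140 112 106 105 107 105 106 108 105 108 106 107 107 106 105 107 106
 106 107 104  89  70  58  55  46  70  96 106 105 106 109 106 107 102 102
 107 105 108 107 106 106 107 103  91  67  58  63  71  68  69  67  73  90
 103 106 104 107 105 107 107 106 104 103 102 105 109 1
[... 2706 characters left out ...]
 100 104 104 101 103 104 103 101 102 119 142 149 151 154 157
 153 153 154 154 153 153]
214 [155 153 153 153 150 151 134 111 102  99  99 101 101 102 102 102 100 104
 101  99 101 103 103  89  92 125 148 153 140 115 102 102 102 101 102 102
 101 100 100 102 105 100 105  98 102 106 131 149 151 152 152 151 151 132
 111 106 104 101 101 102 101 101 102 102 105 105 127 146 153 152 153 152
 153 156 158 157 154 135 104 101 102 104 102 104 101 101 104 112 139 152
 155 157 158 157 154 156 156 156 155 155 151 119  81  87  99 104 104 102
 107 127 148 152 153 155 149 153 155 154 155 151 155 155 157 155 144  99
  61  59  90 103 102 104 102 102 100 102 102 104 127 146 152 154 153 155
 153 152 151 150 151 153]
```

View pics/c3.png

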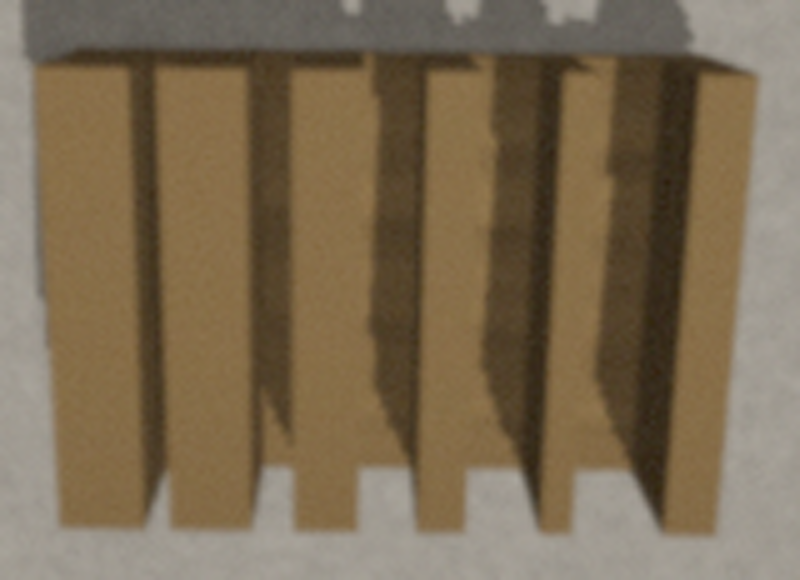

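```bash
python3 - <<'E'
from h import *
im,d,c=load('w1')
yaw=np.radians(1.9); o=np.array([492.9,-134.4]); ex=np.array([np.cos(yaw),np.sin(yaw)]); ey=np.array([-np.sin(yaw),np.cos(yaw)])
xs=np.arange(-65,65.1,.5); ys=np.arange(90,-90.1,-.25)
X,Y=np.meshgrid(xs[::-1],ys,indexing='ij')
W=np.stack([o[0]+X*ex[0]+Y*ey[0],o[1]+X*ex[1]+Y*ey[1],np.full(X.shape,60.2)],-1).reshape(-1,3)
uv=proj(W,c).reshape(X.shape+(2,)).astype(np.float32)
r=cv2.remap(im,uv[...,0],uv[...,1],cv2.INTER_CUBIC); cv2.imwrite('pics/rect.png',cv2.resize(r,(720,520))[:,:,::-1])
g=r.astype(float).mean(2)
for x0 in(-48,-30,0,30,45):
    k=np.abs(X[:,0]-x0)<5; p=cv2.GaussianBlur(g[k].mean(0)[None],(0,0),2)[0]; gr=np.gradient(p)
    pk=[(round(ys[i],2),round(gr[i],1)) for i in range(3,len(gr)-3) if abs(gr[i])==abs(gr[i-3:i+4]).max() and abs(gr[i])>1.5]
    print(x0,pk)
E
```

```text
-48 [(np.float64(79.0), np.float64(-4.7)), (np.float64(58.75), np.float64(-2.2)), (np.float64(55.75), np.float64(5.2)), (np.float64(52.0), np.float64(-4.3)), (np.float64(31.0), np.float64(5.6)), (np.float64(22.0), np.float64(-4.5)), (np.float64(6.75), np.float64(4.7)), (np.float64(-7.0), np.float64(-5.6)), (np.float64(-19.5), np.float64(5.3)), (np.float64(-35.5), np.float64(-7.0)), (np.float64(-38.0), np.float64(2.7)), (np.float64(-45.5), np.float64(4.8)), (np.float64(-64.75), np.float64(-5.7)), (np.float64(-68.0), np.float64(4.3)), (np.float64(-80.5), np.float64(4.6))]
-30 [(np.float64(79.0), np.float64(-4.6)), (np.float64(58.25), np.float64(-4.0)), (np.float64(52.5), np.float64(4.7)), (np.float64(32.0), np.float64(-3.8)), (np.float64(29.25), np.float64(4.1)), (np.float64(25.0), np.float64(-1.8)), (np.float64(22.0), np.float64(2.4)), (np.float64(-3.5), np.float64(-2.6)), (np.float64(-7.75), np.float64(4.9)), (np.float64(-27.5), np.float64(-1.7)), (np.float64(-31.0), np.float64(-2.3)), (np.float64(-37.25), np.float64(5.6)), (np.float64(-56.25), np.float64(-1.9)), (np.float64(-58.75),
[... 1061 characters left out ...]
), (np.float64(-50.0), np.float64(-3.8)), (np.float64(-59.0), np.float64(-2.3)), (np.float64(-67.5), np.float64(6.5)), (np.float64(-80.5), np.float64(4.5))]
45 [(np.float64(80.0), np.float64(-4.7)), (np.float64(58.25), np.float64(-4.7)), (np.float64(52.5), np.float64(5.5)), (np.float64(32.25), np.float64(-4.4)), (np.float64(22.5), np.float64(4.5)), (np.float64(2.75), np.float64(-4.2)), (np.float64(-7.75), np.float64(6.0)), (np.float64(-22.25), np.float64(-3.9)), (np.float64(-32.25), np.float64(-2.0)), (np.float64(-37.5), np.float64(6.3)), (np.float64(-48.75), np.float64(-4.4)), (np.float64(-59.25), np.float64(-2.1)), (np.float64(-67.5), np.float64(6.6)), (np.float64(-80.5), np.float64(4.5))]
```

View pics/rect.png

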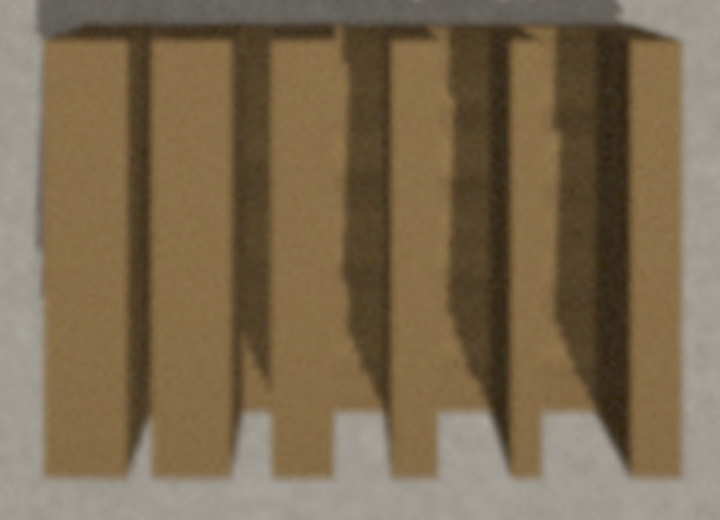

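Slot lips measured (block frame): widths are about a 5.6, b 9.6, c 14.4, d 18 and e 22 mm. Next I'll go over the target board.

Emit:
{"api": "step_arm", "payload": {
  "deltas": [
    [[0.45,7,35,3,0,0,-0.022],[0.45,7,35,3,0,0,-0.022],[0.45,7,35,3,0,0,-0.022],[0.45,7,35,3,0,0,-0.022],[0.45,7,35,3,0,0,-0.022],[0.45,7,35,3,0,0,-0.022],[0.45,7,35,3,0,0,-0.022],[0.45,5,33,3,0,0,-0.022],[0.45,0,0,0,0,0,0],[0.45,0,0,0,0,0,0]]
  ]
}}

```text
clock: 2.4
eef_pos: [546.7, 142.6, 256.6]
tool_rot: [3.142, 0.001, -0.14]
force: [0.3, -0.0, -0.6]
width: 38.2
```

```bash
python3 - <<'E'
from h import *
im,d,c=snap('wrist','w2'); s=ctrl.read_state(); print(s['clock'],s['eef_pos'],s['tool_rot'],s['width'],s['qpos'])
P=cloud('w',d,c)
cv2.imwrite('pics/w2.png',cv2.resize(im,(800,600))[:,:,::-1])
for lo,hi in((175,200),(150,175),(125,150)):
  m=(P[...,2]>lo)&(P[...,2]<hi)&(P[...,1]>115)&(P[...,1]<175)&(P[...,0]>520)&(P[...,0]<585)
  q=P[m]; print(lo,m.sum(),q.min(0) if len(q) else'',q.max(0) if len(q) else'',cv2.minAreaRect(q[:,:2].astype(np.float32)) if len(q) else '')
E
```

```text
2.45 [546.67561862 140.29576252 256.51188638] [ 3.14011545e+00  7.77949357e-04 -1.42716434e-01] 38.28950510301128 [-0.35036637  0.46246581  0.07281153  1.71171756 -0.0381153   0.97012805
 -1.97710075]
175 590 [530.8702436  142.48275382 175.96277368] [563.90593171 157.8193586  193.39871898] ((547.2564697265625, 149.67835998535156), (13.152318954467773, 32.376304626464844), 83.62158203125)
150 157 [531.11938054 143.52210269 150.38444632] [564.5162364  161.73650749 174.86474722] ((547.1162109375, 152.9515838623047), (14.014118194580078, 34.24924087524414), 81.45496368408203)
125 108 [531.7168398  145.56180331 125.91720438] [564.71055468 163.76221144 149.57438979] ((550.6476440429688, 160.35047912597656), (13.167810440063477, 36.147884368896484), 59.76826095581055)
```

View pics/w2.png

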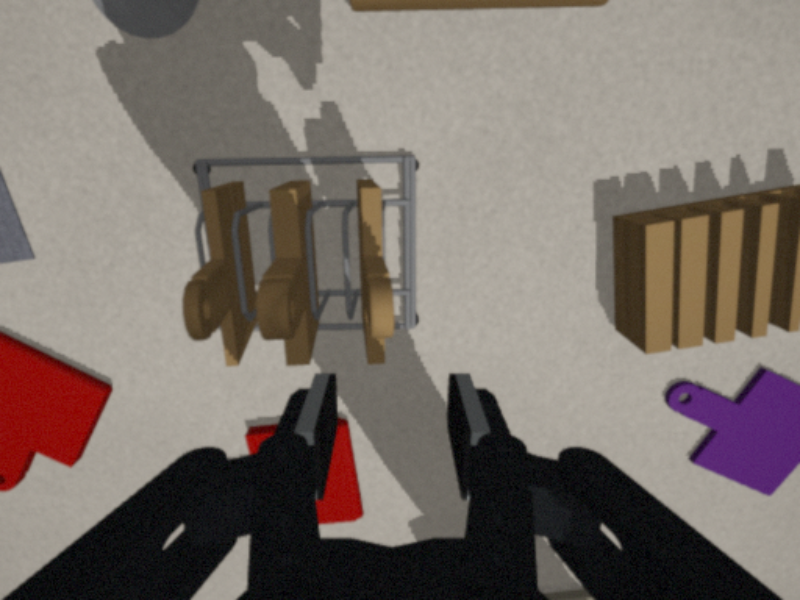

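```bash
python3 - <<'E'
from h import *
im,d,c=load('w2'); P=cloud('w',d,c)
yaw=-0.13; o=np.array([547.2,149.7]); ex=np.array([np.cos(yaw),np.sin(yaw)]); ey=np.array([-np.sin(yaw),np.cos(yaw)])
L=np.stack([(P[...,:2]-o)@ex,(P[...,:2]-o)@ey,P[...,2]],-1)
b=(np.abs(L[...,0])<75)&(np.abs(L[...,1])<22)
for lo in range(40,200,6):
    for nm,xx in(('blade',np.abs(L[...,0])>20),('hand',np.abs(L[...,0])<=17)):
        q=L[b&xx&(L[...,2]>=lo)&(L[...,2]<lo+6)]
        if len(q)>4: print(lo,nm,len(q),np.round(np.percentile(q[:,1],[2,50,98]),1),np.round(np.percentile(q[:,0],[2,98]),1))
q=L[b&(np.abs(L[...,0])>20)&(L[...,2]>112)&(L[...,2]<130)]
print(cv2.minAreaRect(q[:,:2].astype(np.float32)), np.polyfit(q[:,0],q[:,1],1))
m=b&(L[...,2]>100); v,u=np.where(m); print(u.min(),u.max(),v.min(),v.max())
E
```

```text
40 blade 10 [ 5.2 21.3 21.9] [-58.5  41.2]
46 blade 7 [ 2.9 20.8 21.3] [-54.4  44.6]
52 blade 22 [ 0.8 18.6 20.7] [-49.6  59. ]
58 blade 10 [ 1.6 19.5 20.1] [-41.5  52.3]
64 blade 13 [ 4.6 19.1 19.6] [-36.1  58.5]
70 blade 22 [ 0.5 16.1 18.6] [-47.6  59.1]
76 blade 16 [ 0.2 17.5 18.2] [-56.9  42. ]
82 blade 21 [-0.2  0.9 17.3] [-47.1  53.8]
82 hand 6 [16.7 17.1 17.3] [-16.6  15.6]
88 blade 47 [-0.2  1.  16.8] [-38.5  59.1]
88 hand 20 [-0.   1.1 16.5] [-9.7 16.1]
94 blade 13 [15.1 15.8 16.3] [-54.6  55.3]
94 hand 5 [15.5 15.8 15.9] [-3.5  2. ]
100 blade 23 [ 5.4 14.8 15.8] [-58.   59.1]
106 blade 16 [ 4.4 14.2 15. ] [-50.4  59.2]
106 hand 6 [14.2 14.5 14.8] [-16.7  13. ]
112 blade 15 [11.9 13.8 14.3] [-42.1  59. ]
112 hand 8 [13.6 13.9 14.2] [-13.5  16. ]
118 blade 705 [ 0.5  6.9 13.2] [-59.6  58.4]
118 hand 19 [ 1.8  7.4 13.3] [-4.2 17. ]
124 blade 42 [ 5.6 11.3 12.8] [-54.6  57.8]
124 hand 20 [ 0.7  9.7 12.8] [ 1.8 16.4]
130 hand 27 [ 0.7  9.1 12.2] [-14.9  16.5]
136 hand 27 [-1.   5.7 11.5] [-10.6  16.6]
142 hand 23 [-0.7  8.4 10.9] [-2.6 16.5]
148 hand 32 [-2.1  5.7 10.2] [-15.5  16.4]
154 hand 31 [-1.7  5.8  9.7] [-11.2  16.5]
160 hand 30 [-3.2  5.2  8.9] [-3.6 16.5]
166 hand 69 [-4.1  5.5  8.3] [-15.4  16.3]
172 hand 24 [-4.6  2.1  7.6] [-9.3 16.2]
178 hand 82 [-5.3  0.7  6.6] [-15.9  15.8]
184 hand 220 [-6.5 -0.2  6.3] [-14.4  13.8]
190 hand 270 [-5.8 -0.   5.5] [-9.   8.4]
((-0.9578170776367188, 7.323824405670166), (120.37168884277344, 13.482421875), 0.38895291090011597) [2.92144629e-03 7.22756635e+00]
151 318 119 383
```

Target confirmed: (547,150) at its top, about 12.5 mm thick, leaning 0.111 rad, yaw −0.127. I'll tilt the tool to match and descend.

Emit:
{"api": "step_arm", "payload": {
  "deltas": [
    [[0.45,-0.3,1,0,0.055,-0.007,0.008],[0.45,-0.2,1,0,0.055,-0.007,0.007],[0.45,0.2,1.9,-17,0,0,0],[0.45,0.2,1.9,-17,0,0,0],[0.45,0.2,1.9,-17,0,0,0],[0.45,0.2,1.9,-17,0,0,0],[0.45,0.2,1.9,-17,0,0,0],[0.45,0.2,1.9,-17,0,0,0],[0.45,0,0,0,0,0,0]]
  ]
}}

```text
clock: 3.2
eef_pos: [545.3, 151.5, 151.9]
tool_rot: [-3.034, 0.007, -0.131]
force: [0.1, 0.3, -0.4]
width: 38.6
```

```bash
python3 - <<'E'
from h import *
im,d,c=snap('wrist','w3'); s=ctrl.read_state(); print(s['clock'],s['eef_pos'],s['tool_rot'],s['width'],s['force'])
cv2.imwrite('pics/w3.png',cv2.resize(im,(800,600))[:,:,::-1])
E
```

```text
3.25 [546.32841517 151.85249493 153.51438684] [-3.03329705  0.00473839 -0.13082324] 38.43967929614633 [0.72818174 0.68118344 0.49436743]
```

View pics/w3.png

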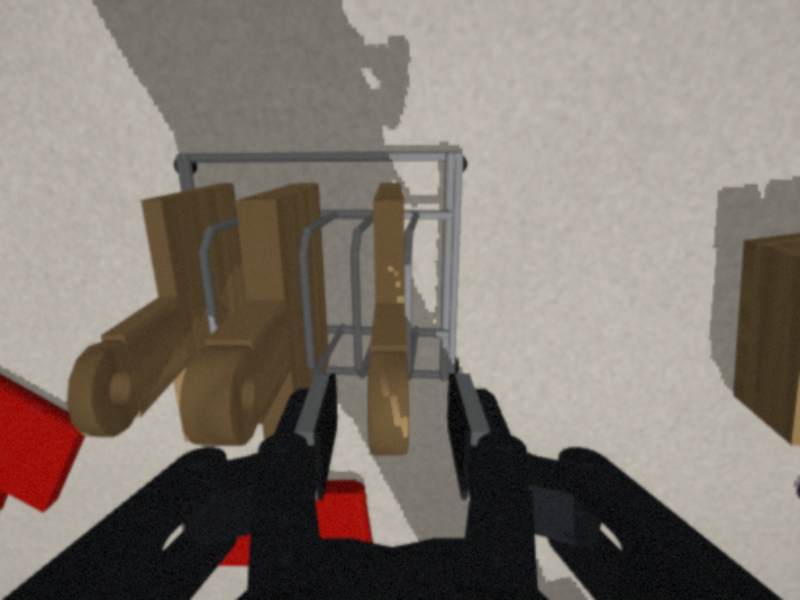

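Handle sits between the jaws at (389,400), about 1 mm left of centre. I'll centre it and close.

Emit:
{"api": "step_arm", "payload": {
  "deltas": [
    [[0.45,1,1.5,0,0,0,0],[0,0,0,0,0,0,0],[0,0,0,0,0,0,0],[0,0,0,0,0,0,0],[0,0,0,0,0,0,0],[0,0,0,0,0,0,0],[0,0,0,0,0,0,0]]
  ]
}}

```text
clock: 3.83
eef_pos: [549.4, 156.1, 155.8]
tool_rot: [-3.03, -0.001, -0.128]
force: [0.6, -0.5, 5.1]
width: 4.9
```

```bash
python3 - <<'E'
from h import *
im,d,c=snap('wrist','w4'); s=ctrl.read_state(); print(s['clock'],s['eef_pos'],s['tool_rot'],s['width'],s['force'],s['torque'])
cv2.imwrite('pics/w4.png',cv2.resize(im,(800,600))[:,:,::-1])
E
```

```text
3.8833 [549.41783196 156.13352687 155.78874401] [-3.03019662e+00 -7.68597730e-04 -1.28109179e-01] 4.844255160717359 [-0.66596094 -0.75395754  5.79627598] [-0.20697805 -0.04996185  0.09377424]
```

View pics/w4.png

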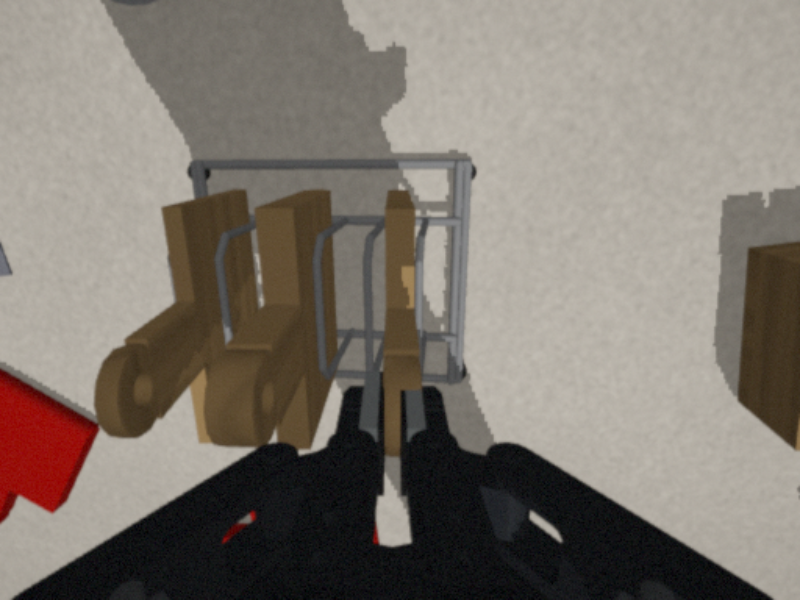

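Emit:
{"api": "step_arm", "payload": {
  "deltas": [
    [[0,0,-0.5,5,0,0,0],[0,-0.1,-1.1,10,0,0,0],[0,-0.2,-1.7,15,0,0,0],[0,-0.3,-2.2,20,0,0,0],[0,-0.3,-2.2,20,0,0,0],[0,-0.3,-2.2,20,0,0,0],[0,-0.3,-2.2,20,0,0,0],[0,0,0,8,0,0,0],[0,0,0,0,0,0,0]]
  ]
}}

```text
clock: 4.63
eef_pos: [548.3, 144.2, 275.3]
tool_rot: [-3.029, -0.003, -0.128]
force: [-0.4, 0.1, -1.5]
width: 4.6
```

```bash
python3 - <<'E'
from h import *
im,d,c=snap('wrist','w5'); s=ctrl.read_state(); print(s['clock'],s['eef_pos'],s['tool_rot'],s['width'],s['force'],s['torque'])
im2,d2,c2=snap('scene','s5')
a=im2[60:260,280:420]; 
cv2.imwrite('pics/m5.png',np.hstack([cv2.resize(im,(512,384)),cv2.resize(a,(269,384),interpolation=cv2.INTER_CUBIC)])[:,:,::-1])
E
```

```text
4.6833 [547.33980051 144.09945373 273.59589965] [-3.03017161e+00 -2.44518962e-04 -1.28094362e-01] 4.869521318842262 [ 0.34758973 -0.58976066 -1.44942396] [-0.17295314 -0.01281922 -0.01530165]
```

View pics/m5.png

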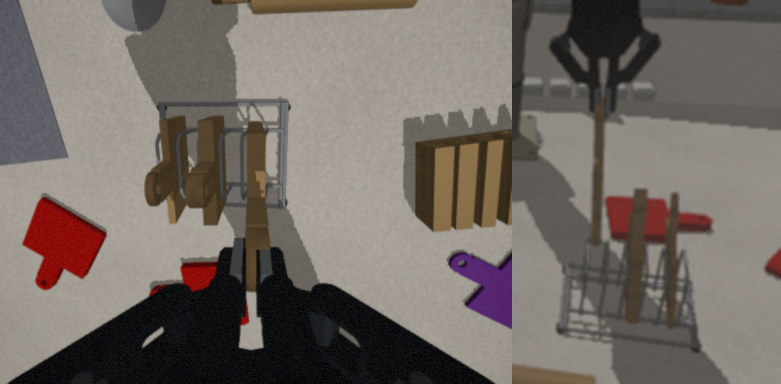

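Emit:
{"api": "step_arm", "payload": {
  "deltas": [
    [[0,-5.4,-28,0,-0.011,0.0015,0.016],[0,-5.4,-28,0,-0.011,0.0015,0.016],[0,-5.4,-28,0,-0.011,0.0015,0.016],[0,-5.4,-28,0,-0.011,0.0015,0.016],[0,-5.4,-28,0,-0.011,0.0015,0.016],[0,-5.4,-28,0,-0.011,0.0015,0.016],[0,-5.4,-28,0,-0.011,0.0015,0.016],[0,-5.4,-28,0,-0.011,0.0015,0.016],[0,-5.4,-28,0,-0.011,0.0015,0.016],[0,-5.4,-28,0,-0.011,0.0015,0.016]]
  ]
}}

```text
clock: 5.57
eef_pos: [491.8, -136.8, 271.4]
tool_rot: [-3.141, 0.014, 0.033]
force: [-0.3, -0.5, -0.9]
width: 4.7
```

Emit:
{"api": "step_arm", "payload": {
  "deltas": [
    [[0,0,0,-10,0,0,0],[0,0,0,-10,0,0,0],[0,0,0,-10,0,0,0],[0,0,0,0,0,0,0],[0,0,0,0,0,0,0]]
  ]
}}

```text
clock: 5.98
eef_pos: [492.1, -135.6, 241.6]
tool_rot: [-3.14, 0.014, 0.032]
force: [0.1, -1.0, -0.4]
width: 4.8
```

```bash
python3 - <<'E'
from h import *
im,d,c=snap('wrist','w6'); s=ctrl.read_state(); print(s['clock'],s['eef_pos'],s['tool_rot'],s['width'],s['force'],s['torque'])
im2,d2,c2=snap('scene','s6')
a=im2[90:230,150:290]; 
cv2.imwrite('pics/m6.png',np.hstack([im,cv2.resize(a,(288,384),interpolation=cv2.INTER_CUBIC)])[:,:,::-1])
P=cloud('w',d,c)
yaw=np.radians(1.9); o=np.array([492.9,-135.0]); ex=np.array([np.cos(yaw),np.sin(yaw)]); ey=np.array([-np.sin(yaw),np.cos(yaw)])
for P in (P,cloud('s',d2,c2)):
  L=np.stack([(P[...,:2]-o)@ex,(P[...,:2]-o)@ey,P[...,2]],-1)
  b=(np.abs(L[...,0])<75)&(np.abs(L[...,1])<25)
  for lo in range(90,290,8):
    q=L[b&(L[...,2]>=lo)&(L[...,2]<lo+8)]
    if len(q)>4: print(lo,len(q),np.round(np.percentile(q[:,1],[3,50,97]),1),np.round(np.percentile(q[:,0],[3,97]),1))
E
```

```text
6.0333 [ 492.75570534 -135.70576582  242.29650906] [-3.14067801  0.01247991  0.03178284] 4.7795889903287385 [-0.25092744 -0.34807181 -1.53386613] [-0.01697628 -0.00993929 -0.01317914]
106 8 [-8. -4.  2.] [55.  55.1]
122 13 [-8.5 -2.5  2.6] [55.1 55.4]
130 14 [-8.1 -2.8  2.5] [55.4 55.6]
138 5 [-5.6 -4.   2.1] [55.5 55.6]
146 9 [-8.  -1.5  1.7] [55.7 55.7]
154 16 [-8.3 -2.6  3.1] [55.7 55.9]
162 16 [-8.1 -2.6  3. ] [55.8 56.1]
170 17 [-8.5 -2.9  2.8] [56.  56.2]
178 26 [-8.4 -3.5  3. ] [56.1 56.4]
186 26 [-8.3 -2.3  2.4] [56.3 56.5]
194 18 [-8.2 -2.9  2.4] [56.4 56.6]
202 1228 [-8.6 -2.6  3.3] [14.5 56.2]
210 70 [-8.5 -2.5  3.4] [13.3 14.1]
218 91 [-8.8 -2.5  3.3] [13.4 14.3]
226 92 [-8.4 -2.7  3.1] [13.6 14.5]
234 106 [-8.7 -2.9  3. ] [13.7 14.6]
242 124 [-8.6 -2.7  2.9] [13.9 14.8]
250 171 [-8.6 -2.7  3.3] [11.9 14.7]
258 306 [-12.9  -0.2  13.8] [ 5.2 14.7]
266 714 [-14.4  -1.   14.8] [ 5.3 13.5]
274 873 [-14.3   0.   14.8] [-10.4  10.3]
282 539 [-14.9   2.6  15.4] [ 5.3 10.6]
106 19 [-8.8  1.6  2.5] [-51.6  58.4]
114 25 [-8.2  1.9  2.5] [-39.5  58.1]
122 25 [-8.   1.9  2.7] [-41.8  57.4]
130 27 [-10.    1.9   2.5] [-43.1  58.9]
138 29 [-9.8  1.8  2.5] [-45.3  58. ]
146 28 [-9.5  1.8  2.5] [-45.4  58.7]
154 29 [-9.1  2.1  2.7] [-49.8  58.3]
162 29 [-8.8  1.5  2.6] [-51.3  58.6]
170 25 [-6.5  1.9  2.7] [-50.   58.8]
178 31 [-8.1  2.1  2.7] [-55.3  58.7]
186 30 [-8.5  2.1  2.7] [-55.5  58.7]
194 35 [-9.8  2.1  2.6] [-61.4  59. ]
202 69 [-9.6 -1.8  2.7] [-61.2  58.4]
210 23 [-9.4 -1.4  2.4] [-31.7  22.6]
218 21 [-9.2 -1.5  2.6] [-17.2  17.1]
226 20 [-9.1 -1.6  2.4] [-6.5 16.9]
234 17 [-9.  -3.3  2.5] [ 0.7 16.6]
242 19 [-8.3 -0.8  2.6] [-2.3 17.6]
250 17 [-8.1 -2.8  5.3] [-2.1 16.9]
258 24 [-13.7  -0.3   9.7] [ 3.8 17.7]
266 43 [-15.3  -0.5  14.1] [ 4.3 17.3]
274 41 [-15.7  -0.2  14.3] [ 1.7 13.7]
282 36 [-15.2  -3.   14.8] [ 3.  12.4]
```

View pics/m6.png

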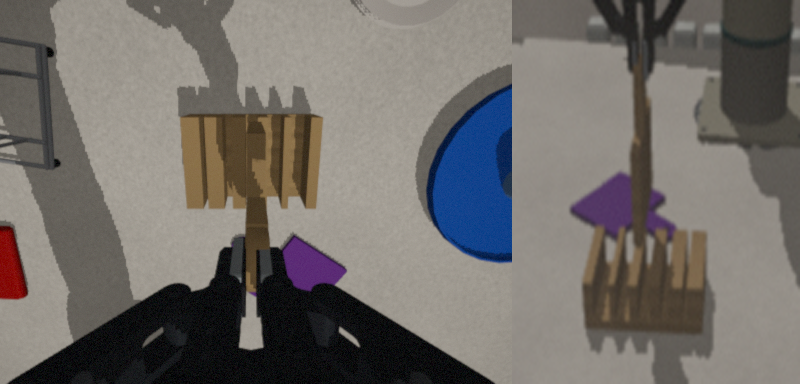

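Board held upright, its centre about 2.7 mm to −y of slot c's middle. I'll correct that, lower to just above the lips and measure again.

Emit:
{"api": "step_arm", "payload": {
  "deltas": [
    [[0,0.5,2.7,-8,0,-0.014,0],[0,0,0,-10,0,0,0],[0,0,0,-10,0,0,0],[0,0,0,-6,0,0,0],[0,0,0,0,0,0,0],[0,0,0,0,0,0,0]]
  ]
}}

```text
clock: 6.58
eef_pos: [493.8, -133.3, 209.2]
tool_rot: [3.142, -0.003, 0.032]
force: [-0.2, 0.3, -1.9]
width: 4.8
```

```bash
cat > meas.py <<'E'
from h import *
import sys
n=sys.argv[1]
im,d,c=snap('wrist','w'+n); s=ctrl.read_state(); print(s['clock'],s['eef_pos'],s['tool_rot'],s['width'],s['force'],s['torque'])
im2,d2,c2=snap('scene','s'+n)
a=im2[110:230,160:280]; 
cv2.imwrite('pics/m%s.png'%n,np.hstack([cv2.resize(im[60:280,150:370],(400,400),interpolation=cv2.INTER_CUBIC),cv2.resize(a,(400,400),interpolation=cv2.INTER_CUBIC)])[:,:,::-1])
P=cloud('w',d,c)
yaw=np.radians(1.9); o=np.array([492.9,-135.0]); ex=np.array([np.cos(yaw),np.sin(yaw)]); ey=np.array([-np.sin(yaw),np.cos(yaw)])
for nm,P in (('w',P),('s',cloud('s',d2,c2))):
  L=np.stack([(P[...,:2]-o)@ex,(P[...,:2]-o)@ey,P[...,2]],-1)
  m=(np.abs(L[...,2]-60)<3.5)&(np.abs(L[...,1])<95)&(np.abs(L[...,0])<70); q=L[m]
  print(nm,'block',np.round(np.percentile(q[:,:2],[1,99],axis=0),1).tolist(),cv2.minAreaRect(q[:,:2].astype(np.float32)))
  q=L[(np.abs(L[...,0])<75)&(np.abs(L[...,1])<20)&(L[...,2]>70)&(L[...,2]<205)]
  zt=np.median(q[q[:,0]>20][:,2]) if nm=='w' else np.nan
  for lo in range(70,210,20):
    r=q[(q[:,2]>=lo)&(q[:,2]<lo+20)]
    if len(r)>4: print(lo,len(r),np.round(np.percentile(r[:,1],[3,50,97]),1),np.round(np.percentile(r[:,0],[3,97]),1))
  print('shoulder z',zt)
xs=np.arange(-65,65.1,.5); ys=np.arange(90,-90.1,-.25)
X,Y=np.meshgrid(xs[::-1],ys,indexing='ij')
W=np.stack([o[0]+X*ex[0]+Y*ey[0],o[1]+X*ex[1]+Y*ey[1],np.full(X.shape,60.2)],-1).reshape(-1,3)
uv=proj(W,c).reshape(X.shape+(2,)).astype(np.float32)
r=cv2.remap(im,uv[...,0],uv[...,1],cv2.INTER_CUBIC); cv2.imwrite('pics/rect%s.png'%n,cv2.resize(r,(720,520))[:,:,::-1])
g=r.astype(float).mean(2)
for x0 in(-48,-20,20,45):
    k=np.abs(X[:,0]-x0)<5; p=cv2.GaussianBlur(g[k].mean(0)[None],(0,0),2)[0]; gr=np.gradient(p)
    print(x0,[(float(round(ys[i],2)),float(round(gr[i],1))) for i in range(3,len(gr)-3) if abs(gr[i])==abs(gr[i-3:i+4]).max() and abs(gr[i])>2])
E
python3 meas.py 7
```

```text
6.6333 [ 494.13208082 -133.44008505  209.48422571] [ 3.14128519 -0.00419341  0.03144575] 4.7903462470832165 [-0.30206315  0.25092936 -1.44098115] [-0.01818463 -0.01494879 -0.02855479]
w block [[-53.3, -78.5], [54.5, 79.7]] ((0.10902023315429688, 0.554718017578125), (160.4044189453125, 110.38182830810547), 89.9452896118164)
70 13 [-5.9 -0.5  4.8] [59.  59.3]
90 28 [-6.5 -0.8  4.9] [59.  59.2]
110 29 [-6.2 -0.3  4.9] [59.  59.2]
130 49 [-6.5 -0.7  5.3] [59.  59.2]
150 54 [-6.4 -0.5  5.1] [59.  59.2]
170 1352 [-6.4 -0.4  5.5] [15.9 58.2]
190 179 [-6.5 -0.7  5.3] [15.6 16.5]
shoulder z 175.75784751625295
s block [[-53.6, -80.0], [57.4, 78.9]] ((1.804595947265625, -0.57818603515625), (117.17449951171875, 160.343505859375), 0.1320890337228775)
70 42 [-6.8  3.8  4.6] [-37.2  62. ]
90 60 [-6.   4.2  4.8] [-40.3  61.2]
110 68 [-7.3  4.2  4.8] [-43.6  62.6]
130 72 [-7.1  4.2  4.8] [-49.6  61.4]
150 69 [-6.2  4.2  4.9] [-56.3  61.8]
170 97 [-7.4  0.9  4.9] [-54.2  61. ]
190 35 [-7.5  0.4  4.9] [-15.2  18.2]
shoulder z nan
-48 [(80.5, -5.3), (59.75, -3.6), (57.0, 5.8), (53.25, -5.2), (32.0, 7.3), (23.25, -5.3), (10.25, -3.1), (-16.0, 5.1), (-18.5, 6.6), (-34.75, -7.6), (-37.0, 3.8), (-44.5, 6.2), (-63.25, -6.9), (-66.75, 4.8), (-79.5, 5.6)]
-20 [(80.5, -5.3), (59.5, -4.5), (53.5, 6.6), (33.5, -5.3), (29.5, 3.3), (27.5, -2.7), (-7.0, 2.9), (-10.5, 2.3), (-22.75, -2.4), (-24.5, -2.6), (-31.5, -2.5), (-36.5, 7.3), (-49.25, -2.7), (-57.75, -2.9), (-66.5, 7.9), (-79.5, 6.3)]
20 [(80.5, -5.2), (59.25, -5.3), (53.5, 7.3), (33.5, -4.9), (-12.25, 4.6), (-22.25, -4.5), (-31.75, -2.3), (-36.25, 8.1), (-48.5, -4.7), (-57.75, -2.6), (-66.5, 7.4), (-79.5, 5.7)]
45 [(80.25, -5.0), (59.5, -6.0), (53.5, 6.9), (34.5, -5.9), (29.5, 2.2), (-12.25, 5.0), (-21.0, -4.9), (-31.5, -2.6), (-36.5, 8.6), (-47.75, -5.0), (-58.0, -2.3), (-66.5, 8.1), (-79.5, 5.5)]
```

View pics/m7.png

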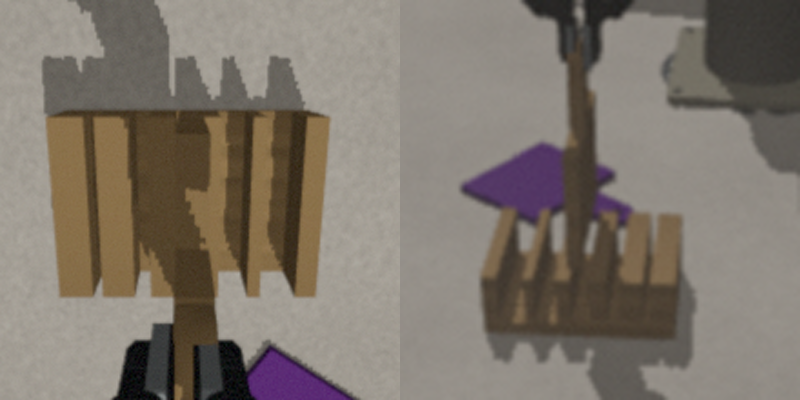

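View pics/rect7.png

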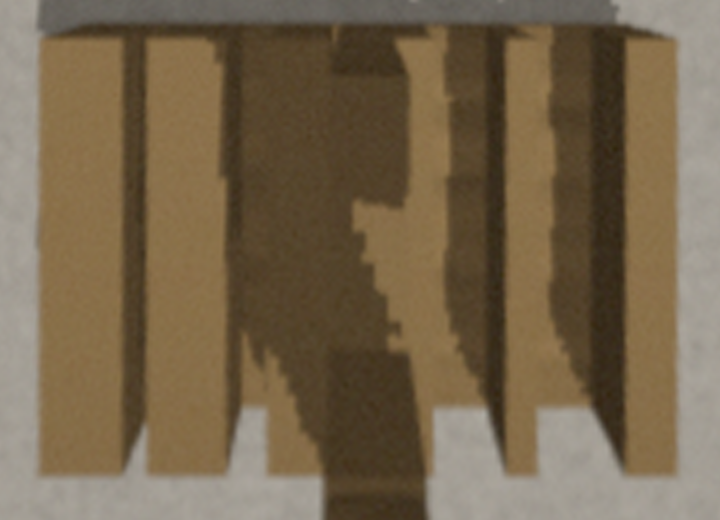

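Board centre is about 0.8–1.0 mm to −y of slot c's middle, per the wrist and scene views. I'll shift by that and feel down gently.

Emit:
{"api": "step_arm", "payload": {
  "deltas": [
    [[0,0,0.8,-3,0,0.003,0],[0,0,0,-3,0,0,0],[0,0,0,-2,0,0,0],[0,0,0,-1.5,0,0,0],[0,0,0,-1.5,0,0,0],[0,0,0,-1,0,0,0]]
  ]
}}

```text
clock: 7.18
eef_pos: [493.6, -132.5, 196.8]
tool_rot: [-3.141, -0.0, 0.031]
force: [-0.3, 0.3, -1.7]
width: 4.9
```

Emit:
{"api": "step_arm", "payload": {
  "deltas": [
    [[0,0,0,-1,0,0,0],[0,0,0,-1,0,0,0],[0,0,0,-1,0,0,0]]
  ]
}}

```text
clock: 7.43
eef_pos: [493.7, -132.6, 194.0]
tool_rot: [-3.142, -0.001, 0.031]
force: [0.2, 0.6, -1.3]
width: 4.7
```

Emit:
{"api": "step_arm", "payload": {
  "deltas": [
    [[0,0,0,-1,0,0,0],[0,0,0,-1,0,0,0]]
  ]
}}

```text
clock: 7.6
eef_pos: [493.7, -132.6, 192.0]
tool_rot: [3.142, -0.001, 0.031]
force: [0.2, -0.3, -0.9]
width: 4.8
```

Emit:
{"api": "step_arm", "payload": {
  "deltas": [
    [[0,0,0,-1.5,0,0,0],[0,0,0,-1.5,0,0,0],[0,0,0,-1.5,0,0,0]]
  ]
}}

```text
clock: 7.85
eef_pos: [493.7, -132.5, 187.4]
tool_rot: [-3.142, -0.0, 0.031]
force: [-0.1, -0.7, -0.5]
width: 4.7
```

Emit:
{"api": "step_arm", "payload": {
  "deltas": [
    [[0,0,0,-2,0,0,0],[0,0,0,-2,0,0,0],[0,0,0,-2,0,0,0]]
  ]
}}

```text
clock: 8.1
eef_pos: [493.7, -132.5, 181.3]
tool_rot: [-3.142, -0.0, 0.031]
force: [-0.2, -0.4, -0.7]
width: 4.8
```

Emit:
{"api": "step_arm", "payload": {
  "deltas": [
    [[0,0,0,-2,0,0,0],[0,0,0,-2,0,0,0],[0,0,0,-2,0,0,0]]
  ]
}}

```text
clock: 8.35
eef_pos: [493.7, -132.5, 175.3]
tool_rot: [-3.142, -0.0, 0.031]
force: [-0.2, -0.6, -1.3]
width: 4.7
```

```bash
python3 meas.py 8
```

```text
8.4 [ 493.41908917 -132.46774622  174.95137025] [-3.14136878e+00  3.20832305e-04  3.14036541e-02] 4.759054942704884 [-0.92587392  0.13553396 -1.56571579] [-0.02041614 -0.02366108  0.03994142]
w block [[-53.4, -78.6], [55.0, 79.7]] ((1.8450126647949219, 0.484344482421875), (160.57530212402344, 113.69847106933594), 89.97157287597656)
70 34 [-5.7 -0.7  5.7] [58.6 58.8]
90 36 [-5.6  0.7  6.1] [58.6 58.9]
110 51 [-5.5  0.2  5.8] [58.6 58.9]
130 1312 [-5.7  0.4  6.3] [15.7 58.6]
150 227 [-5.6  0.   6.2] [15.4 16.2]
170 358 [-5.6  0.3  6.3] [13.8 16.3]
190 772 [-10.6   2.   17.4] [ 6.6 15.8]
shoulder z 141.7881046725172
s block [[-53.4, -79.8], [57.4, 78.8]] ((3.3621978759765625, -0.6603927612304688), (116.71100616455078, 162.05824279785156), 1.09583580493927)
70 64 [-6.7  5.3  5.8] [-53.   60.6]
90 69 [-6.1  5.1  5.8] [-57.   61.4]
110 63 [-5.2  5.2  5.9] [-59.7  60.6]
130 100 [-6.3  1.5  5.9] [-48.   59.9]
150 45 [-6.7  1.7  5.6] [-17.7  18.7]
170 37 [-5.9  0.1  5.9] [ 1.3 20.1]
190 57 [-11.1   2.8  17.5] [ 4.6 16.4]
shoulder z nan
-48 [(80.25, -5.6), (59.75, -3.8), (56.75, 5.9), (53.25, -5.7), (32.0, 7.6), (23.25, -5.6), (10.5, -3.4), (-14.0, 5.6), (-18.5, 6.1), (-34.75, -8.4), (-37.0, 3.5), (-44.25, 6.5), (-64.0, -6.1), (-66.5, 6.4), (-79.5, 6.0)]
-20 [(80.25, -5.9), (59.25, -5.4), (53.5, 6.2), (33.25, -5.5), (29.5, 4.5), (26.25, -2.4), (-11.0, 5.8), (-24.75, -3.1), (-31.25, -2.5), (-36.5, 7.0), (-50.25, -3.3), (-56.75, -3.1), (-66.5, 8.1), (-79.25, 6.2)]
20 [(80.25, -5.9), (59.25, -5.8), (53.5, 6.8), (33.5, -5.4), (2.5, 4.2), (-21.5, -4.8), (-31.0, -2.5), (-36.5, 8.1), (-47.75, -5.5), (-56.75, -2.5), (-66.5, 8.7), (-79.5, 6.0)]
45 [(80.25, -5.7), (59.25, -6.1), (53.25, 6.8), (33.5, -5.4), (29.0, 2.1), (-10.0, 5.7), (-20.5, -4.5), (-31.0, -2.9), (-36.5, 8.0), (-46.75, -5.5), (-56.5, -2.6), (-66.5, 8.9), (-79.5, 5.7)]
```

View pics/m8.png

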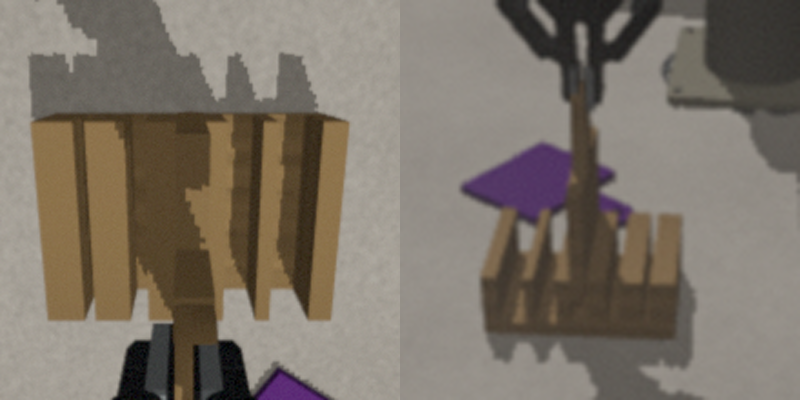

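Board is 24 mm into slot c with no contact, centred within about 0.1–0.5 mm. Continuing down to the floor.

Emit:
{"api": "step_arm", "payload": {
  "deltas": [
    [[0,0,0,-3,0,0,0],[0,0,0,-3,0,0,0],[0,0,0,-3,0,0,0],[0,0,0,-2,0,0,0],[0,0,0,-2,0,0,0],[0,0,0,-2,0,0,0]]
  ]
}}

```text
clock: 8.95
eef_pos: [493.7, -132.5, 160.3]
tool_rot: [-3.142, -0.0, 0.031]
force: [1.0, -0.2, -0.5]
width: 4.7
```

Emit:
{"api": "step_arm", "payload": {
  "deltas": [
    [[0,0,0,-1,0,0,0],[0,0,0,-1,0,0,0],[0,0,0,-1,0,0,0]]
  ]
}}

```text
clock: 9.2
eef_pos: [493.7, -132.5, 157.4]
tool_rot: [-3.142, -0.0, 0.031]
force: [-0.8, -0.1, -1.8]
width: 4.5
```

Emit:
{"api": "step_arm", "payload": {
  "deltas": [
    [[0,0,0,-1,0,0,0],[0,0,0,-1,0,0,0]]
  ]
}}

```text
clock: 9.37
eef_pos: [493.8, -132.6, 155.5]
tool_rot: [3.142, -0.001, 0.031]
force: [0.1, -0.3, -0.3]
width: 5.2
```

Emit:
{"api": "step_arm", "payload": {
  "deltas": [
    [[0,0,0,-0.7,0,0,0],[0,0,0,0,0,0,0]]
  ]
}}

```text
clock: 9.53
eef_pos: [493.6, -132.5, 154.7]
tool_rot: [-3.142, -0.0, 0.031]
force: [-0.6, -1.0, -0.6]
width: 4.4
```

Emit:
{"api": "step_arm", "payload": {
  "deltas": [
    [[0,0,0,-0.7,0,0,0],[0,0,0,0,0,0,0]]
  ]
}}

```text
clock: 9.7
eef_pos: [493.7, -132.5, 154.1]
tool_rot: [-3.142, -0.0, 0.031]
force: [-0.4, -0.5, -1.6]
width: 4.7
```

Emit:
{"api": "step_arm", "payload": {
  "deltas": [
    [[0,0,0,-0.5,0,0,0],[0,0,0,0,0,0,0]]
  ]
}}

```text
clock: 9.87
eef_pos: [493.8, -132.5, 153.8]
tool_rot: [-3.142, -0.001, 0.031]
force: [-0.3, -0.7, -0.1]
width: 5.0
```

Emit:
{"api": "step_arm", "payload": {
  "deltas": [
    [[0,0,0,-0.5,0,0,0],[0,0,0,0,0,0,0]]
  ]
}}

```text
clock: 10.03
eef_pos: [493.8, -132.6, 153.7]
tool_rot: [3.142, -0.001, 0.031]
force: [-0.9, 0.2, 4.6]
width: 4.6
```

Emit:
{"api": "step_arm", "payload": {
  "deltas": [
    [[0,0,0,-0.5,0,0,0],[0,0,0,0,0,0,0]]
  ]
}}

```text
clock: 10.2
eef_pos: [493.9, -132.7, 153.7]
tool_rot: [3.141, -0.001, 0.031]
force: [-2.5, -0.0, 9.4]
width: 4.7
```

Emit:
{"api": "step_arm", "payload": {
  "deltas": [
    [[0,0,0,-0.5,0,0,0],[0,0,0,0,0,0,0]]
  ]
}}

```text
clock: 10.37
eef_pos: [494.0, -132.8, 153.6]
tool_rot: [3.141, -0.002, 0.031]
force: [-3.5, -0.1, 13.8]
width: 5.0
```

```bash
python3 meas.py 9 | head -22
```

```text
10.4167 [ 494.0317841  -132.7962528   153.64961703] [ 3.14127751e+00 -1.69692140e-03  3.11661327e-02] 4.458639285567211 [-2.77342865  1.65385496 12.90812469] [ 0.15553651  0.69604616 -0.00827524]
w block [[-53.5, -78.7], [54.5, 79.6]] ((0.00258636474609375, 0.449188232421875), (160.6438446044922, 110.72505187988281), 89.93009948730469)
70 45 [-5.6  0.4  5.8] [58.8 59. ]
90 53 [-5.9 -0.   5.9] [58.8 59.1]
110 1325 [-5.8  0.1  6.1] [16.  58.8]
130 227 [-5.9 -0.2  5.9] [15.7 16.5]
150 347 [-5.9  0.1  6.1] [14.2 16.6]
170 1554 [-11.2   2.3  17.3] [-7.6 15.9]
190 1083 [-11.8   2.8  17.9] [-3.7 11.9]
shoulder z 120.1579933813963
s block [[-52.5, -79.6], [58.4, 78.7]] ((2.2357177734375, -0.3691253662109375), (115.1853256225586, 160.9709930419922), 0.7573744058609009)
70 65 [-6.9  5.2  5.6] [-55.1  61. ]
90 65 [-6.2  5.   5.6] [-59.4  60.4]
110 97 [-6.   2.1  5.7] [-48.5  60.1]
130 43 [-6.8  1.2  5.8] [-15.5  18.2]
150 38 [-6.6 -0.7  5.5] [ 2.9 19.9]
170 76 [-11.9   2.3  17.2] [ 5.7 18.2]
190 69 [-11.6   0.5  17.7] [-9.6 14.4]
shoulder z nan
-48 [(80.5, -6.2), (59.5, -4.6), (56.75, 5.9), (53.25, -5.8), (34.0, -2.6), (31.75, 8.3), (23.25, -6.6), (20.0, -4.3), (10.75, -4.2), (8.75, 3.4), (-14.25, 5.4), (-18.5, 7.6), (-34.75, -9.3), (-36.75, 4.9), (-44.5, 6.1), (-63.75, -5.8), (-66.75, 6.5), (-79.5, 6.6)]
-20 [(80.25, -6.2), (59.5, -6.5), (53.25, 5.8), (33.5, -5.7), (29.0, 5.3), (26.25, -2.7), (23.5, 5.4), (20.0, -3.6), (-11.25, 6.1), (-23.5, -2.6), (-25.5, -2.7), (-30.75, -2.9), (-36.5, 8.3), (-49.5, -3.4), (-56.0, -2.6), (-66.5, 8.8), (-79.5, 6.1)]
20 [(80.25, -6.0), (59.25, -6.5), (53.5, 7.2), (33.25, -5.9), (23.5, 3.7), (2.25, 4.7), (-21.5, -5.8), (-30.75, -2.7), (-36.5, 8.5), (-47.0, -5.7), (-56.0, -2.3), (-66.5, 9.1), (-79.5, 6.1)]
```

Foot on the floor (floor reaction felt at TCP z 153.7, shoulder at 120.2, so foot at 15.2). I'll relieve the pressure and feel the side play gently.

Emit:
{"api": "step_arm", "payload": {
  "deltas": [
    [[0,0,0,1.1,0,0,0],[0,0,0.5,0,0,0,0],[0,0,0.5,0,0,0,0],[0,0,0,0,0,0,0]]
  ]
}}

```text
clock: 10.8
eef_pos: [494.1, -131.8, 153.7]
tool_rot: [3.141, -0.001, 0.031]
force: [-1.2, -0.9, 6.6]
width: 4.6
```

Emit:
{"api": "step_arm", "payload": {
  "deltas": [
    [[0,0,0.5,0,0,0,0],[0,0,0,0,0,0,0]]
  ]
}}

```text
clock: 10.97
eef_pos: [494.1, -131.5, 153.7]
tool_rot: [3.141, -0.001, 0.031]
force: [-1.5, -0.8, 6.2]
width: 4.7
```

Emit:
{"api": "step_arm", "payload": {
  "deltas": [
    [[0,0,-0.8,0,0,0,0],[0,0,-0.8,0,0,0,0],[0,0,-0.7,0,0,0,0],[0,0,0,0,0,0,0]]
  ]
}}

```text
clock: 11.3
eef_pos: [494.1, -133.2, 153.7]
tool_rot: [-3.141, -0.001, 0.031]
force: [-0.4, 0.8, 7.0]
width: 4.9
```

Emit:
{"api": "step_arm", "payload": {
  "deltas": [
    [[0,0,-0.7,0,0,0,0],[0,0,0,0,0,0,0]]
  ]
}}

```text
clock: 11.47
eef_pos: [494.2, -133.6, 153.7]
tool_rot: [-3.141, -0.001, 0.031]
force: [-0.8, 1.0, 7.4]
width: 4.5
```

Emit:
{"api": "step_arm", "payload": {
  "deltas": [
    [[0,0,-0.7,0,0,0,0],[0,0,0,0,0,0,0]]
  ]
}}

```text
clock: 11.63
eef_pos: [494.2, -134.1, 153.7]
tool_rot: [-3.141, -0.001, 0.032]
force: [-1.6, 2.1, 6.8]
width: 4.8
```

Emit:
{"api": "step_arm", "payload": {
  "deltas": [
    [[0,0,1,0.5,0,0,0],[0,0,1,0,0,0,0],[0,0,1,0,0,0,0],[0,0,0.8,0,0,0,0],[0,0,0,0,0,0,0]]
  ]
}}

```text
clock: 12.05
eef_pos: [493.9, -131.3, 153.7]
tool_rot: [3.141, -0.001, 0.031]
force: [0.1, -1.2, 1.5]
width: 4.6
```

Emit:
{"api": "step_arm", "payload": {
  "deltas": [
    [[0,0,0.7,0,0,0,0],[0,0,0,0,0,0,0]]
  ]
}}

```text
clock: 12.22
eef_pos: [493.8, -130.6, 153.7]
tool_rot: [3.141, -0.001, 0.031]
force: [0.4, -0.9, 0.5]
width: 4.6
```

```bash
python3 meas.py 10 | head -19
```

```text
12.2667 [ 493.76015656 -130.52520678  153.69761326] [ 3.14122708e+00 -5.50863289e-04  3.12787933e-02] 4.953014725440259 [ 0.82238354 -1.7909224   1.1217758 ] [-0.50266701 -0.10356436 -0.07397577]
w block [[-52.8, -78.6], [54.8, 79.6]] ((2.2504310607910156, 0.5020370483398438), (160.61553955078125, 113.71842193603516), 89.8937759399414)
70 34 [-4.8  0.8  6.6] [58.9 59.1]
90 53 [-4.6  1.3  7.1] [58.9 59.1]
110 1335 [-4.4  1.7  7.6] [15.9 58.8]
130 227 [-4.   1.9  7.6] [15.6 16.5]
150 350 [-4.1  1.8  7.8] [14.  16.5]
170 1522 [-8.9  4.6 18.6] [-7.8 15.8]
190 1036 [-9.7  3.6 18.9] [-2.5 11.8]
shoulder z 120.29173776651702
s block [[-53.0, -79.8], [60.0, 78.9]] ((3.5495948791503906, -0.6254730224609375), (160.88583374023438, 118.01374053955078), 89.09870147705078)
70 60 [-4.3  6.1  6.7] [-45.7  60.7]
90 60 [-4.1  6.3  6.9] [-48.3  60.3]
110 103 [-5.4  2.9  7. ] [-53.4  60.4]
130 37 [-4.6  3.5  7.3] [-1.9 19.1]
150 40 [-4.   1.7  7.5] [-3.  19.7]
170 79 [-9.2  4.8 19.8] [ 4.9 17. ]
190 63 [-11.4   2.3  18. ] [-0.8 14.8]
shoulder z nan
```

View pics/m10.png

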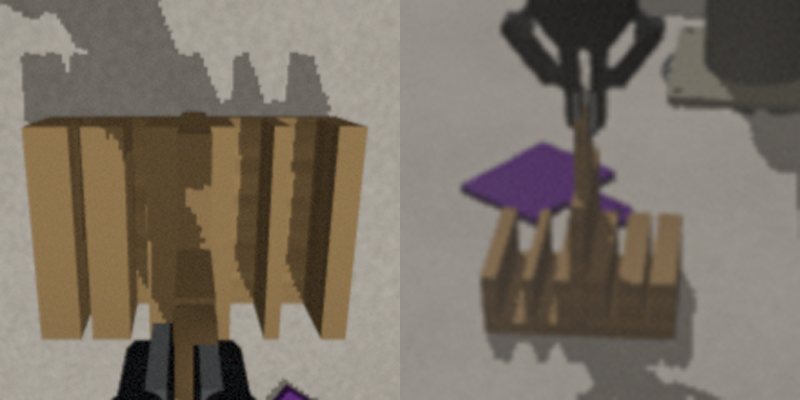

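View pics/rect10.png

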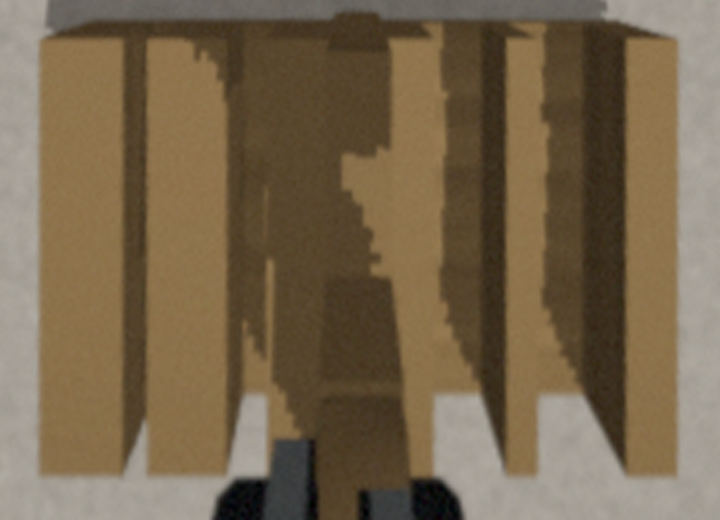

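The board tilts against the +y lip when pushed 2 mm, so the play is small and slot c is the snug fit. I'll re-centre, press lightly and hold.

Emit:
{"api": "step_arm", "payload": {
  "deltas": [
    [[0,0,-0.8,0,0,0,0],[0,0,-0.7,0,0,0,0],[0,0,-0.5,-0.3,0,0,0],[0,0,0,0,0,0,0],[0,0,0,0,0,0,0]]
  ]
}}

```text
clock: 12.73
eef_pos: [493.9, -132.1, 153.7]
tool_rot: [-3.141, -0.001, 0.031]
force: [-0.0, -0.7, 5.2]
width: 4.9
```

```bash
python3 meas.py 11 | head -19
```

```text
12.7833 [ 493.88027805 -132.04852905  153.69137596] [-3.14129532e+00 -8.53650354e-04  3.13923904e-02] 4.935570897106083 [-0.20137543  0.16394907  5.67153778] [-0.07681188 -0.00547155 -0.0061255 ]
w block [[-52.8, -78.7], [54.9, 79.6]] ((2.168750762939453, 0.3476104736328125), (161.13316345214844, 113.86951446533203), 89.71781158447266)
70 33 [-5.1  0.5  6.6] [58.9 59.1]
90 53 [-5.3  0.6  6.3] [58.9 59.1]
110 1308 [-5.2  0.6  6.3] [16.  58.8]
130 230 [-5.2  0.5  6.6] [15.6 16.5]
150 349 [-5.2  0.8  6.6] [14.1 16.5]
170 1555 [-10.4   3.5  18. ] [-8.  15.9]
190 1073 [-11.2   4.   18.6] [-2.2 11.8]
shoulder z 120.30069924255925
s block [[-53.0, -79.8], [59.5, 78.8]] ((3.8424072265625, -0.5909194946289062), (160.0116424560547, 118.29849243164062), 89.8215560913086)
70 59 [-4.8  5.5  6. ] [-50.4  61.9]
90 69 [-6.3  5.5  6.2] [-57.2  61.2]
110 97 [-5.6  2.3  6.1] [-57.7  60.4]
130 40 [-4.3  3.5  6.2] [-12.1  17.9]
150 39 [-6.3  1.6  6.4] [-9.1 19. ]
170 86 [-11.7   3.9  18.8] [-1.9 17. ]
190 62 [-11.2   3.8  18.9] [-5.5 13.7]
shoulder z nan
```

Emit:
{"api": "step_arm", "payload": {
  "deltas": [
    [[0.1,0,0,0,0,0,0],[0.15,0,0,0,0,0,0],[0.2,0,0,0,0,0,0],[0.3,0,0,0,0,0,0],[0.4,0,0,0,0,0,0],[0.45,0,0,0,0,0,0],[0.45,0,0,0,0,0,0],[0.45,0,0,0,0,0,0]]
  ]
}}

```text
clock: 13.5
eef_pos: [493.6, -132.2, 153.4]
tool_rot: [-3.141, -0.0, 0.031]
force: [0.6, -0.3, -0.0]
width: 38.3
```

```bash
python3 meas.py 12 | head -19
```

```text
13.55 [ 493.67189966 -132.24825924  153.40733461] [-3.14151645e+00 -3.49909087e-04  3.13369706e-02] 38.33787930910364 [0.09911416 0.11512522 0.62085177] [-0.03579054  0.02657035  0.01458404]
w block [[-52.6, -78.6], [54.9, 79.6]] ((2.14715576171875, 0.5677871704101562), (160.59823608398438, 113.7623062133789), 89.82622528076172)
70 40 [-4.3  1.8  7.2] [58.9 59.1]
90 53 [-4.   1.9  7.5] [58.9 59.1]
110 1326 [-3.9  2.   8. ] [15.9 58.7]
130 231 [-3.4  2.2  8.2] [15.6 16.4]
150 356 [-3.3  2.8  8.5] [13.9 16.4]
170 1775 [-18.4   1.4   8.7] [-10.4  15.7]
190 601 [-19.4 -15.6   7.2] [-9.1 11.5]
shoulder z 120.31434911814692
s block [[-52.3, -79.8], [59.1, 78.9]] ((2.939128875732422, -0.7203140258789062), (160.41517639160156, 116.92657470703125), 89.71533966064453)
70 56 [-4.   6.4  7. ] [-41.4  61.4]
90 57 [-3.5  7.   7.4] [-42.3  61.4]
110 99 [-4.2  3.4  7.6] [-54.6  60.7]
130 40 [-4.6  2.3  7.9] [ 4.7 18.9]
150 42 [-3.9  2.8  8.1] [-0.8 18.2]
170 72 [-19.4  -0.5   8.2] [-8.  17.1]
190 19 [-19.  -16.5   6.3] [-9.  12.3]
shoulder z nan
```

View pics/m12.png

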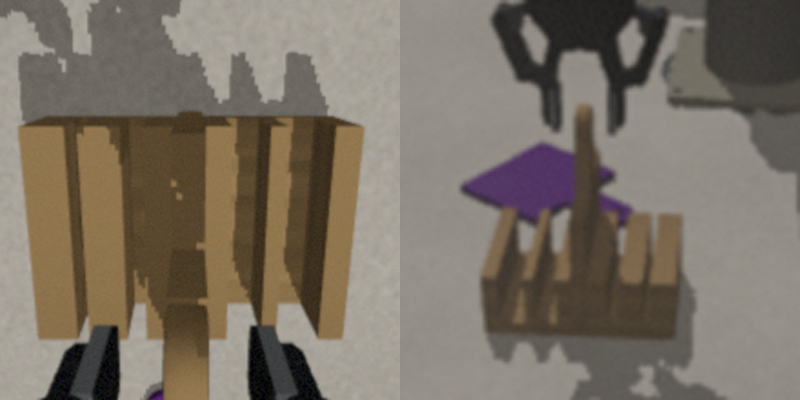

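Released: the board stands, leaning about 0.8° to the +y lip, about 1 mm off the slot's middle. Retreating straight up.

Emit:
{"api": "step_arm", "payload": {
  "deltas": [
    [[0.45,0,0,8,0,0,0],[0.45,0,0,15,0,0,0],[0.45,0,0,20,0,0,0],[0.45,0,0,25,0,0,0],[0.45,0,0,25,0,0,0],[0.45,0,0,25,0,0,0],[0.45,0,0,0,0,0,0],[0.45,0,0,0,0,0,0]]
  ]
}}

```text
clock: 14.27
eef_pos: [494.6, -132.5, 273.3]
tool_rot: [3.141, -0.004, 0.031]
force: [0.4, -0.1, 0.1]
width: 38.3
```

```bash
python3 meas.py 13 | head -30
python3 - <<'E'
from h import *
im,d,c=snap('top','t13'); im2,d2,c2=load('s13')
cv2.imwrite('pics/f13.png',np.hstack([cv2.resize(im[130:215,165:325],(400,212)),cv2.resize(im2[100:260,170:400],(400,278))[:212]])[:,:,::-1])
a=load('top0')[1]; P0=cloud('',a,c); P1=cloud('',d,c)
for P in(P0,P1):
    q=P[135:205,165:240].reshape(-1,3); q=q[q[:,2]>175]
    for lo,hi in((180,225),(230,270)):
        r=q[(q[:,1]>lo)&(q[:,1]<hi)]; print(len(r),r.mean(0).round(1))
E
```

```text
14.3167 [ 493.63376149 -132.18210601  271.92434385] [ 3.14150154e+00 -1.32082844e-03  3.14485490e-02] 38.15997695661766 [ 0.14391591 -0.39131705 -0.21889506] [ 0.02200324  0.03500858 -0.00948384]
w block [[-53.4, -78.4], [54.6, 79.8]] ((0.18698501586914062, 0.6436767578125), (160.40452575683594, 109.40797424316406), 89.91796112060547)
70 11 [-3.5  1.8  7.2] [58.7 58.9]
90 11 [-3.2  1.9  7. ] [58.8 58.9]
110 713 [-3.4  2.   8.3] [-58.3  58. ]
130 48 [-3.   2.6  8.1] [15.6 16.2]
150 78 [-2.6  3.1  8.7] [14.1 16.1]
170 435 [-2.2  3.9  9.2] [-13.7  15.4]
190 62 [-2.1  1.8  8.3] [-5.5  4. ]
shoulder z 120.3609198557507
s block [[-53.9, -79.7], [59.5, 78.8]] ((1.9704933166503906, -0.6015243530273438), (160.90089416503906, 119.06766510009766), 89.17196655273438)
70 57 [-4.4  6.4  7. ] [-41.2  60.9]
90 58 [-3.5  6.9  7.4] [-43.1  61.6]
110 99 [-4.8  3.7  7.6] [-52.8  60.5]
130 40 [-4.6  3.3  7.9] [ 4.2 18.2]
150 43 [-3.9  1.8  8.1] [-3.6 18.4]
170 51 [-3.8  2.2  8.3] [-6.4 17.2]
shoulder z nan
-48 [(80.5, -4.4), (60.25, -3.1), (56.75, 5.8), (53.25, -4.1), (32.0, 6.3), (23.5, -5.3), (15.25, -2.2), (11.5, 2.9), (-18.0, 5.1), (-34.5, -6.7), (-36.75, 3.1), (-44.25, 5.3), (-62.75, -5.9), (-66.25, 4.2), (-79.25, 5.1)]
-20 [(80.5, -4.8), (59.75, -4.7), (53.75, 5.2), (33.5, -4.9), (24.0, 2.0), (21.75, -2.2), (-6.5, 3.8), (-23.25, -3.4), (-32.0, -2.3), (-36.0, 5.8), (-50.5, -2.8), (-59.0, -2.2), (-66.0, 6.1), (-79.0, 5.3)]
20 [(83.25, -5.9), (59.5, -4.2), (53.75, 5.5), (33.5, -4.6), (3.0, 2.6), (-5.0, -3.7), (-6.75, 3.6), (-22.25, -3.7), (-32.25, -2.4), (-36.0, 6.4), (-49.75, -4.6), (-58.75, -2.5), (-66.0, 7.3), (-79.0, 4.6)]
45 [(81.5, -5.4), (59.5, -4.6), (53.5, 5.4), (34.0, -3.4), (9.75, 4.3), (-4.75, -3.9), (-6.75, 4.0), (-21.5, -4.9), (-32.0, -2.3), (-36.25, 7.3), (-48.75, -4.5), (-58.75, -2.4), (-66.0, 6.8), (-79.25, 4.7)]
49 [554.  202.5 187. ]
25 [558.  245.6 186.4]
46 [554.5 202.7 187.1]
23 [557.8 245.8 187.1]
```

View pics/m13.png

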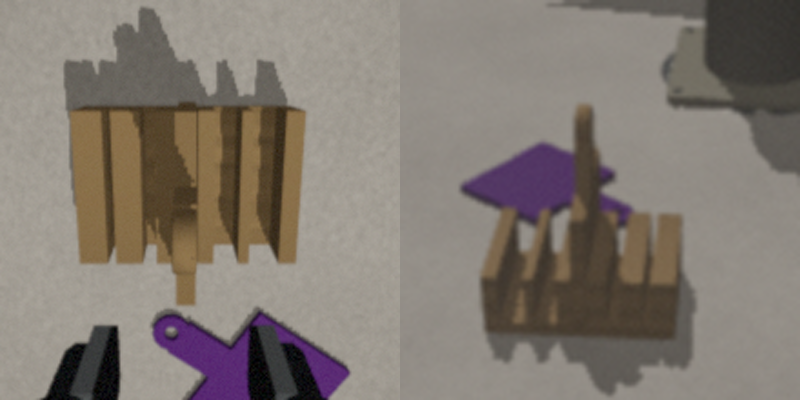

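```bash
python3 -c "
from cell import ctrl
print(ctrl.finish_job())"
```

```text
the job is handed in; nothing more can be done
None
```

I took the board from the drainer's end gap by its handle, carried it upright to the block and lowered it home in the middle slot (slot_c). I released it, backed off upward and handed the job in at about 14 s; it returned no verdict.

**Choice of slot:** in the camera the slots measured about 5.6, 9.6, 14, 18 and 22 mm from the +y end, and the board about 12 mm. I did not try the narrower slots by feel. The board went down slot_c with no contact until the floor, where the wrist force peaked at about 14 N, well under 35 N.

**Last checks after release:**

| Check | Result |
|---|---|
| Foot height | about 15.3 mm |
| Lean | about 0.8–1° towards the +y lip |
| Offset from the slot's middle at lip height | about 1 mm (limit 1.7 mm) |
| Distance from the block's middle along x | about 1 mm |
| Other two boards | unmoved to within about 0.5 mm |
| Gripper | clear of everything |

**Disagreements:**
- **Board offset:** the scene camera put the board about 1.5 mm off the slot's middle, against about 1 mm from the wrist camera. That is within the 2 mm calibration error.
- **Finger opening:** it read only about 5 mm with the board gripped, so I did not use it as a thickness measure.
- **Side play:** the feel test was ambiguous because of friction. I judged the fit by the camera measurements and by how little the board could tilt in the slot.

I did not re-measure the jar, rolling pin and saucers at the end; the arm stayed clear of them.

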